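Open the safety-capped solvent bottle

ROBOT

A 6-joint arm with a two-finger parallel gripper is mounted at the origin on the work surface. World frame = base frame: x ahead of the robot, y to its left, z up, the work surface at z = 0. Lengths are in m, angles in degrees, forces in N, time in s.
With the tool pointing down it reaches from about 0.375 to 0.9 m from the base axis. Payload 3.1 kg.
Tool frame: the origin (TCP) lies on the centre line of the jaws, within the pads' length; the fingertips stand 11 mm ahead of it and the grasp point (between the pads) lies 8 mm behind it; z points along the fingers, y is the line along which they close (so a half turn about z gives the same grasp; the last joint's range is limited). The gripper opens to 87 mm and grips with 3 to 60 N. Pads are 19 mm wide; open, the fingers measure 117 mm over their backs; the gripper's body (75 mm by 190 mm) begins 51 mm behind the grasp point.
Start: joints at [57.783, 30.224, 82.088, -0, 67.689, -10.227], TCP at [0.234, 0.58, 0.234] pointing down, gripper open.
Joint ranges: [-176.69, 176.69], [-43.24, 126.21], [12.49, 139.97], [-82, 262], [0, 151.66], [-163.58, 163.58]. Speed limits (degrees/s): [159.86, 159.86, 180, 180, 180, 180].

INTERFACE

Orientations are given as a 3x3 rotation matrix whose columns are the frame's x, y, z axes.
In Python, from rig import * gives the robot as it stands.
- The arm moves only by the shell command python3 -m inch 'ROWS'. ROWS is JSON, a list of rows, each an object of numbers: "gripper": the opening in per cent of the stroke, from 0 (shut) to 100 (fully open); "dx", "dy", "dz": the shift along the tool's x, y, z in mm; "turn": the turn about the tool's z in rad. A call has 1 to 12 rows; each row is the pose to reach, as a shift and turn from the pose commanded when the call began, along the tool's axes at that moment; what a row does not reach only later rows make up. A row lasts 1/10 s, in which the tool goes at most 50 mm and 8.59 degrees, less where a joint would pass 70% of its speed; a pose out of reach is approached as far as the arm can. A call with a gripper value outside its range is refused whole. The fingers move at their own pace and stop on an object; the grip force is fixed at half the most. Time passes only in rows, so rows that repeat a pose let the fingers close. It gives the time, the measured TCP pose, the force and the opening at its end, in the units of the state.
- read_state(): the state, without advancing time (a new reading comes with each control period).
- capture(name): name is "scene" or "top" or "wrist"; returns the picture (384x512x3 uint8, red, green, blue); there is no depth.
- get_calibration(name): a dict with "camera_matrix" (3x3 intrinsics, pixels), "world_to_cam" (4x4, takes a point from world to camera coordinates); the wrist camera has in their place "T_tool_cam" (4x4, takes a point from camera to tool coordinates, whose origin is the TCP and whose axes are the flange's). Camera axes: x right, y down, z forward; pixel columns grow to the right and rows downward; lengths in m; the calibration is good to about 2 mm. A picture is of the moment at which its call begins: read the wrist's pose just before it. get_calibration takes no time and is no camera call.
- hand_in(): hands the job in, once; it reports no verdict.
Trained networks look in the newest picture that a camera, given by its name, has taken for a name from the list of things; names that differ only in an ending like _2 or _b are one class to them, and where a whole thing is asked for, a point or a joint stands for the part that bears it (a point fixed in the world has none). Each returns a list of dicts, best first, with "score" (0 to 1); they miss things now and then, are a little off and sometimes report something else, mostly with a low value. They report only what shows in the picture. A call takes as long as a camera call. They do not tell look-alikes from the thing itself.
- recognise(camera, query): "extent" ([centre column, centre row, width, height] in pixels, round what is visible of it).
The state is a dict: "time_s": time; "joint_positions": joint angles; "qvel": joint speeds; "tau": joint torques, N m; "position": TCP position; "tcp_rot": TCP orientation; "force": force on the tool from outside, world axes, zero at the start; "moment": the same for the moment, N m; "opening": opening from 0.0 (shut) to 1.0 (fully open).
Only numpy, scipy, OpenCV 4.12 (cv2) and the standard library are available. Lean on these libraries where they do the work, as an engineer would, in place of code of your own. Each camera call takes 0.05 s, during which the arm holds its last target. There are 200 camera calls.

TASK

The amber solvent bottle in the white cradle has to be opened: lift the white dust hood off it and set it down upright, not dropped, on the blue mat with its whole rim on the mat, then let go of it. Then grip the bottle's green safety cap, push it down, twist it anticlockwise about 60 degrees while it is held down, and lift it off; finish while still holding the cap upright and still, straight above the bottle's mouth and about 6 cm higher than where it sat (do not put it down or let go). Leave all the other things on the bench where they are.

Things in the scene. Friction and masses are not known exactly. Their poses are not given: they have to be found in the camera images.
- bottle: Amber solvent bottle in a round white cradle, fixed to the bench. Origin: centre of the cradle's underside, on the bench; z up along the bottle's axis. Cradle 112 mm diameter, 30 mm high; bottle 86 mm diameter up to 118 mm above the origin, shoulder to a 33 mm neck at 150 mm; neck rim at 199 mm. Three tabs round the neck lock the cap.
- bottle_mouth (a point): The point on the bottle's axis 207.5 mm above its origin: the top of the white 22 mm spring plug that sticks out of the mouth when the cap is off.
- spring_plug (a joint): How far the white spring plug in the bottle's mouth is pushed down, in m: 0 with the cap off, about 0.0015 under the locked cap. It pushes the cap up with about 5 N when locked and 0.9 N more per mm, so about 9.5 N when the cap is pushed 5 mm down: grip the cap firmly (about 45 N) so that it does not slip. The hood needs only a light grip (20 N).
- cap: Green ribbed safety cap, 50 mm diameter, 34 mm high, about 35 g, loose but locked on the bottle by teeth 3.5 mm deep. Under the hood at the start. Origin: centre of its lower edge, z up; locked, 178 mm above the bottle's origin. Grip it by its sides; fingers may reach up to 20 mm below its edge. Pulling or turning it without pushing down does not free it.
- cap_top (a point): Centre of the cap's top face, 34 mm above its origin. To open: push the cap straight down 4 to 6.5 mm from its locked place (it bottoms at 7 mm), keep it down and turn it anticlockwise seen from above. It can be lifted between 42 and 76 degrees of turn (aim at 60); a stop blocks it at about 82. Turned free, the spring raises it 1.5 mm at most.
- hood: White dust hood: an upside-down cup, 66 mm outer diameter, 43 mm high, 3 mm thick, with a black upright round knob 18 mm diameter, 32 mm tall on top (75 mm overall), about 70 g, loose. Origin: centre of its open lower rim, z up. At the start it rests on the safety cap, rim about 172 mm above the bench: raise it at least 45 mm to clear the cap.
- hood_knob (a point): Point on the axis of the hood's knob, 64 mm above the hood's rim, 11 mm below the knob's top: where to pinch it.
- mat: Blue square mat fixed on the bench, 150 x 150 mm, 4 mm thick. Origin: centre of its underside; x and y along its sides.
- amber2: Bystander, leave alone: a second amber bottle with a white cap, 86 dia x 190 high (mm). Origin: centre of its underside, on the bench.
- clear2: Bystander, leave alone: clear bottle with a blue cap, 72 dia x 170 high (mm). Origin: centre of its underside, on the bench.
- beaker: Bystander, leave alone: open glass beaker, 72 dia x 95 high (mm). Origin: centre of its underside, on the bench.
- vial_rack: Bystander, leave alone: black rack of small vials with red, blue and green caps, 100 x 160 x 42 high (mm). Origin: centre of its underside, on the bench.
- spare_cap: Bystander, leave alone: small plain white cap standing on the bench, 34 dia x 18 high (mm). Origin: centre of its underside, on the bench.
- vial: Bystander, leave alone: small amber vial with a red cap, 28 dia x 45 high (mm). Origin: centre of its underside, on the bench.
- jar: Bystander, leave alone: white jar with a black cap, 64 dia x 80 high (mm). Origin: centre of its underside, on the bench.
Things that resemble listed ones, but are neither listed nor needed, are in the scene too. What is shaped like the hood but red is not meant. What is shaped like the bottle but red or yellow is not meant.

How it is judged (in metres and radians):
On the way, in this order (a step that is already met when the one before it is completed fails the run):
1. the hood stands upright and still on the mat, let go (x of hood in the frame of mat between -0.047 and 0.047 m and y of hood in the frame of mat between -0.047 and 0.047 m and z of hood in the frame of mat below 0.008 m and angle between hood's own z axis and vertical below 0.1 rad and linear speed of hood below 0.03 m/s and contact force between each of the arm, the fingers and hood below 0.05 N), for 0.2 s.
2. the cap is pushed down on the bottle against its spring, at least 3.3 mm (value of joint spring_plug above 0.0048 m and z of cap in the frame of bottle below 0.1755 m and contact force between the fingers and cap above 1 N), for 0.05 s.
3. the cap is twisted past its teeth while still down on the bottle (angle between the x axis of cap and the x axis of bottle, either way round above 0.66 rad and z of cap in the frame of bottle below 0.183 m and angle between cap's own z axis and vertical below 0.15 rad), for 0.05 s.
At the end, for the whole second after the job is handed in: The gripper holds the green cap (over 1 N), still, within 15 degrees of upright, within 30 mm of the bottle's axis, 35 to 100 mm above its locked place, touching neither bottle nor hood; the hood stands at rest, released, its centre within 47 mm of the mat's centre along each side (all of step 1 and z of cap in the frame of bottle between 0.213 and 0.278 m and horizontal distance between cap and bottle_mouth below 0.03 m and angle between cap's own z axis and vertical below 0.26 rad and linear speed of cap below 0.03 m/s and contact force between the fingers and cap above 1 N and contact force between cap and bottle below 0.05 N and contact force between cap and hood below 0.05 N); the arm keeps its last pose, push and grip.
It fails at once if the hood is dropped or thrown (faster than 0.5 m/s while no finger touches it) (contact force between the fingers and hood below 0.02 N and linear speed of hood above 0.5 m/s).
It fails at once if a bystander is shifted by more than 15 mm or tipped (distance of any of amber2, clear2, beaker, vial_rack, spare_cap, vial, jar from where it was at the start of the episode above 0.015 m or angle between any of amber2, clear2, beaker, vial_rack, spare_cap, vial, jar's own z axis and vertical above 0.2 rad).
It also fails if it takes over 61 s, if anything falls off the work surface, if the arm or the gripper's body presses on something with over 40 N, if the wrist force passes 120 N, or if a joint passes its speed limit or range.

## Working session

There is one attempt and no reset: what is moved stays moved. The work goes in short steps, Python scripts to look and compute and a shell command to move; the robot and the scene stay as the last step left them, time stands still between calls to the robot, and variables do not carry over. Pictures are saved under pics/ and viewed, on a budget of 10 in all, crops included, one or two more only if the job needs it, and the job is handed in when it is done.

```bash
mkdir -p pics; ls
cat > h.py <<'E'
from rig import *
import numpy as np, cv2
def cam(name):
    c=get_calibration(name); K=np.array(c["camera_matrix"])
    if "world_to_cam" in c: return K,np.linalg.inv(np.array(c["world_to_cam"]))
    s=read_state(); T=np.eye(4); T[:3,:3]=np.array(s["tcp_rot"]); T[:3,3]=s["position"]
    return K,T@np.array(c["T_tool_cam"])
def at_z(K,T,u,v,z):
    d=T[:3,:3]@np.linalg.inv(K)@[u,v,1]; o=T[:3,3]
    return o+d*(z-o[2])/d[2]
def proj(K,T,p):
    q=np.linalg.inv(T)@np.append(p,1); w=K@q[:3]; return w[:2]/w[2]
def save(name,img): cv2.imwrite("pics/"+name,cv2.cvtColor(img,cv2.COLOR_RGB2BGR))
E
python3 - <<'E'
from h import *
s=read_state(); print(s["position"],np.round(s["tcp_rot"],3).tolist(),s["time_s"])
for n in ("scene","top"):
    K,T=cam(n); save(n+"0.png",capture(n)); print(n,np.round(T,3).tolist(),K.tolist())
    for q in ("hood","bottle","mat","hood_knob"):
        for r in recognise(n,q): 
            if r["score"]>.2: print(q,np.round(r["extent"],1),round(r["score"],2))
E
```

```text
pics
[0.23361973 0.57892986 0.23258911] [[-0.927, 0.374, -0.001], [0.374, 0.927, -0.002], [0.0, -0.002, -1.0]] 0.0
scene [[-0.619, 0.487, -0.616, 1.379], [0.786, 0.393, -0.478, 0.595], [0.009, -0.78, -0.626, 0.93], [0.0, 0.0, 0.0, 1.0]] [[439.28965371464955, 0.0, 256.67812378189893], [0.0, 439.28965371464955, 188.58260618610225], [0.0, 0.0, 1.0]]
hood [227.1 148.1  22.2  29.5] 0.86
hood [261.8 206.9  18.7  23.1] 0.59
bottle [267.5 155.1  34.2  60.7] 0.86
bottle [175.8 170.1  34.7  63.6] 0.83
bottle [228.6 184.8  32.1  44. ] 0.72
mat [330.  238.3  71.7  53.4] 0.95
hood_knob [260.4 209.2  17.1  31.3] 0.97
hood_knob [227.4 146.6  21.1  25.5] 0.79
hood_knob [205.6 169.9  15.1  29.8] 0.52
top [[0.001, -0.987, 0.159, 0.418], [-1.0, 0.002, 0.023, -0.015], [-0.023, -0.159, -0.987, 1.231], [0.0, 0.0, 0.0, 1.0]] [[398.24057408312945, 0.0, 252.22041280057485], [0.0, 398.24057408312945, 193.13910674229936], [0.0, 0.0, 1.0]]
hood [353.3 222.4  21.4  23.6] 0.9
hood [260.8 213.8  22.2  20. ] 0.7
hood [316.  202.7  27.2  29.2] 0.65
bottle [300.1 272.8  40.3  38.3] 0.79
bottle [306.6 211.4  32.1  38.9] 0.65
bottle [358.9 182.6  44.3  47.4] 0.56
mat [192.9 228.2  56.6  53.7] 0.85
hood_knob [262.6 212.5  20.5  19.8] 0.92
hood_knob [352.  224.2  24.4  25.9] 0.84
hood_knob [317.3 203.   26.4  29.2] 0.58
```

Run:
```python
import cv2,numpy as np
a=cv2.imread("pics/scene0.png")[90:300,130:410]; b=cv2.imread("pics/top0.png")[130:320,140:420]
a=cv2.resize(a,(800,600),interpolation=3)
cv2.imwrite("pics/a.png",a);cv2.imwrite("pics/b.png",cv2.resize(b,(800,543),interpolation=3))
```

```text
(no output)
```

View pics/a.png

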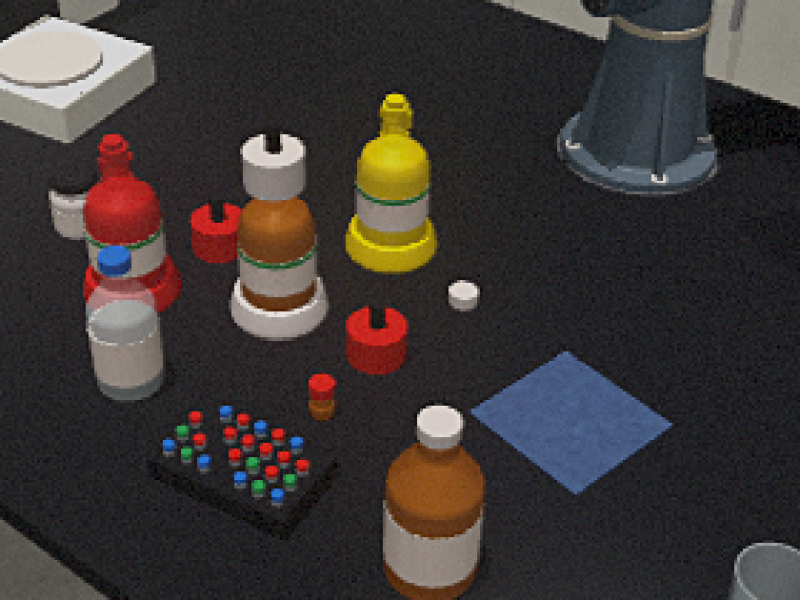

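View pics/b.png

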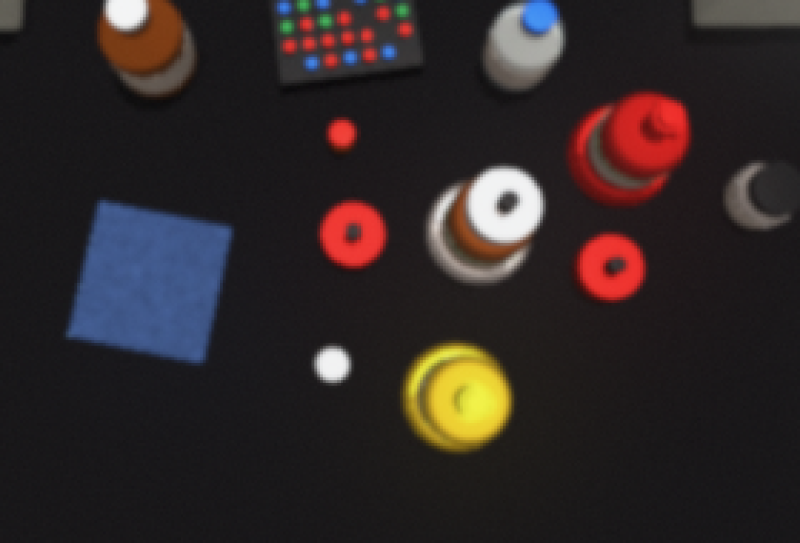

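The scene picture shows the white hood on the amber bottle in the white cradle at about (226,148). In the top picture it is at about (317,202). The mat is at (193,228) in the top picture. The red and yellow things are the look-alikes.

Run:
```python
from h import *
P={}
imgs={n:cv2.cvtColor(cv2.imread(f"pics/{n}0.png"),cv2.COLOR_BGR2RGB).astype(int) for n in("scene","top")}
for n in imgs:
    K,T=cam(n);im=imgs[n]
    m=((im[...,2]>im[...,0]+35)&(im[...,2]>70)).astype(np.uint8)
    k,l,st,c=cv2.connectedComponentsWithStats(m); i=1+np.argmax(st[1:,4])
    cn,_=cv2.findContours((l==i).astype(np.uint8),0,1)
    w=np.array([at_z(K,T,*p,0.004)[:2] for p in cn[0][:,0]],np.float32)
    print(n,"mat",cv2.minAreaRect(w),st[i])
# hood top disc white in top image
im=imgs["top"];K,T=cam("top")
m=(im.min(2)>165).astype(np.uint8);k,l,st,c=cv2.connectedComponentsWithStats(m)
for i in range(1,k):
    if st[i,4]>30: print(st[i],c[i],at_z(K,T,*c[i],.215))
print("scene hood extent centre at z~.195",at_z(*cam("scene"),226.,148.5,.193))
for n,u,v,z in [("vial",140+342*.35,130+133*.35,.045),("redhood",140+353*.35,130+234*.35,.043),("spare",140+332*.35,130+364*.35,.018),("yellow",140+475*.35,130+400*.35,.2),("amber2",140+127*.35,130+10*.35,.19),("redb",140+665*.35,130+118*.35,.2),("cradle",140+480*.35,130+230*.35,.03),("clear2",140+540*.35,130+15*.35,.17)]:
    print(n,at_z(K,T,u,v,z)[:2])
```

```text
scene mat ((0.4068830609321594, 0.6512957215309143), (0.20888051390647888, 0.10526050627231598), 0.6404664516448975) [ 467  260   45   71 1816]
top mat ((0.5074745416641235, 0.19877463579177856), (0.1520485281944275, 0.1515001505613327), 78.5973892211914) [ 163  200   58   57 2404]
[ 395   70  110   54 5684] [449.47097115  96.90851513] [ 0.83978328 -0.51570527  0.215     ]
[  23   78  116   52 5803] [ 80.98414613 103.71325177] [0.82856893 0.47299786 0.215     ]
[177 126  14  14 152] [183.63157895 132.59868421] [0.74556272 0.19120113 0.215     ]
[323 140  13  12  67] [329.46268657 146.32835821] [ 0.70583024 -0.19409138  0.215     ]
[304 189  26  26 478] [316.18828452 201.28033473] [ 0.56037739 -0.15587482  0.215     ]
[291 197   8  15  41] [294.19512195 203.41463415] [ 0.55495122 -0.09945191  0.215     ]
[ 466  228   46   77 2809] [491.92061232 264.38341047] [ 0.40162453 -0.58619528  0.215     ]
[251 252  11  11  99] [256.         257.08080808] [ 0.41873838 -0.00132599  0.215     ]
scene hood extent centre at z~.195 [ 0.55953423 -0.15960299  0.193     ]
vial [ 0.66032479 -0.01029531]
redhood [ 0.5526191  -0.02164678]
spare [0.41791593 0.00075499]
yellow [ 0.38655893 -0.12857853]
amber2 [0.75105453 0.19396423]
redb [ 0.64173783 -0.30801227]
cradle [ 0.55817488 -0.15613028]
clear2 [ 0.75005035 -0.20167366]
```

```bash
python3 -m inch '[{"dz":-50},{"dz":-90},{"dx":-577,"dy":-559,"dz":-90},{"dx":-577,"dy":-559,"dz":-90},{"dx":-577,"dy":-559,"dz":-90},{"dx":-577,"dy":-559,"dz":-90},{"dx":-577,"dy":-559,"dz":-90},{"dx":-577,"dy":-559,"dz":-90},{"dx":-577,"dy":-559,"dz":-90},{"dx":-577,"dy":-559,"dz":-90},{"dx":-577,"dy":-559,"dz":-90},{"dx":-577,"dy":-559,"dz":-90}]'; python3 -c "
from h import *
s=read_state();print(s['position'],np.round(s['tcp_rot'],3).tolist(),s['joint_positions'],s['force']);print(get_calibration('wrist'))"
```

```text
[0.23398421 0.5795057  0.23351327] [[-0.927, 0.374, -0.0], [0.374, 0.927, -0.0], [0.0, -0.0, -1.0]] [ 5.77823900e+01  3.02260549e+01  8.20890920e+01 -4.12808731e-04
  6.76895175e+01 -1.02271358e+01] [-0.5842819  -0.57069762 -0.4463913 ]
{'camera_matrix': array([[282.09445194,   0.        , 257.21751369],
       [  0.        , 282.09445194, 196.32583581],
       [  0.        ,   0.        ,   1.        ]]), 'T_tool_cam': array([[-5.67715947e-04, -9.55848792e-01, -2.93858408e-01,
         8.00407511e-02],
       [ 9.99999826e-01, -5.90535774e-04, -1.10697560e-05,
         1.31935080e-04],
       [-1.62952890e-04, -2.93858363e-01,  9.55848961e-01,
        -1.49660630e-01],
       [ 0.00000000e+00,  0.00000000e+00,  0.00000000e+00,
         1.00000000e+00]])}invalid input
```

```bash
python3 -m inch '[{"gripper":100,"dx":0,"dy":0,"dz":-50,"turn":0},{"gripper":100,"dx":0,"dy":0,"dz":-90,"turn":0}]'
```

```text
time_s: 0.7
position: [0.2338, 0.5793, 0.3241]
tcp_rot: [[-0.927, 0.374, -0.001], [0.374, 0.927, -0.002], [0.0, -0.002, -1.0]]
force: [1.0, 1.4, 0.8]
opening: 1.0
```

```bash
python3 -m inch '[{"gripper":100,"dx":-36,"dy":-35,"dz":0,"turn":0.14},{"gripper":100,"dx":-72,"dy":-70,"dz":0,"turn":0.28},{"gripper":100,"dx":-108,"dy":-105,"dz":0,"turn":0.42},{"gripper":100,"dx":-144,"dy":-140,"dz":0,"turn":0.56},{"gripper":100,"dx":-180,"dy":-175,"dz":0,"turn":0.7},{"gripper":100,"dx":-216,"dy":-210,"dz":0,"turn":0.84},{"gripper":100,"dx":-252,"dy":-245,"dz":0,"turn":0.98},{"gripper":100,"dx":-288,"dy":-280,"dz":0,"turn":1.12},{"gripper":100,"dx":-324,"dy":-315,"dz":0,"turn":1.26},{"gripper":100,"dx":-360,"dy":-350,"dz":0,"turn":1.4},{"gripper":100,"dx":-396,"dy":-385,"dz":0,"turn":1.54},{"gripper":100,"dx":-432,"dy":-420,"dz":0,"turn":1.57}]'; python3 -c "
from h import *
s=read_state();print(s['position'],np.round(s['tcp_rot'],3).tolist(),s['joint_positions'])
d=np.array([.560,-.156,.32])-s['position'];print(1000*np.array(s['tcp_rot']).T@d)"
```

```text
time_s: 1.9
position: [0.4768, 0.0286, 0.3239]
tcp_rot: [[0.377, 0.926, 0.001], [0.926, -0.377, 0.0], [0.0, 0.001, -1.0]]
force: [0.3, 0.7, 0.1]
opening: 0.995
[0.47678525 0.02859538 0.32393356] [[0.377, 0.926, 0.001], [0.926, -0.377, 0.0], [0.0, 0.001, -1.0]] [-1.00152164e+01  1.24929410e+01  9.55622593e+01  1.58089866e-02
  7.18859697e+01  1.21203126e+01]
[-139.62391212  146.6449139     4.00678543]
```

```bash
python3 -m inch '[{"gripper":100,"dx":-35,"dy":37,"dz":0,"turn":0},{"gripper":100,"dx":-70,"dy":74,"dz":0,"turn":0},{"gripper":100,"dx":-105,"dy":111,"dz":0,"turn":0},{"gripper":100,"dx":-140,"dy":147,"dz":0,"turn":0},{"gripper":100,"dx":-140,"dy":147,"dz":0,"turn":0},{"gripper":100,"dx":-140,"dy":147,"dz":0,"turn":0},{"gripper":100,"dx":-140,"dy":147,"dz":0,"turn":0}]'
python3 - <<'E'
from h import *
K,T=cam("wrist");im=capture("wrist");save("w1.png",im)
s=read_state();print(s["position"])
for z in(.215,.247): print(z,proj(K,T,[.56,-.156,z]))
for r in recognise("wrist","hood_knob")[:2]: print(r)
E
```

```text
time_s: 2.6
position: [0.5595, -0.153, 0.3233]
tcp_rot: [[0.373, 0.928, -0.001], [0.928, -0.373, 0.001], [0.001, -0.002, -1.0]]
force: [-0.2, 0.2, 0.5]
opening: 1.004
[ 0.55949561 -0.1525839   0.32351209]
0.215 [258.10448836 200.8370622 ]
0.247 [258.13269736 212.42485251]
{'extent': [261.4, 196.8, 65.5, 71.5], 'score': 0.9}
{'extent': [267.5, 246.2, 37.6, 36.9], 'score': 0.63}
```

View pics/w1.png

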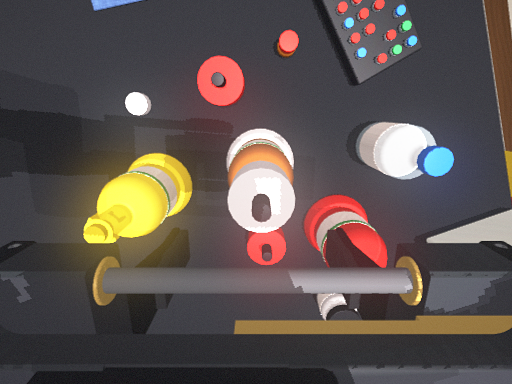

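The wrist picture shows the white hood's disc at about (262,197) with its black knob at about (261,207). My estimate projects to within 5 px of it. I'll fit the disc to refine the position.

Run:
```python
from h import *
im=cv2.imread("pics/w1.png");K,T=cam("wrist")
m=(im.min(2)>150).astype(np.uint8); m[:,:225]=0;m[:,300:]=0;m[:160]=0;m[240:]=0
k,l,st,c=cv2.connectedComponentsWithStats(m);i=1+np.argmax(st[1:,4]);print(st[i])
cn,_=cv2.findContours((l==i).astype(np.uint8),0,1);c0=max(cn,key=len)
w=np.array([at_z(K,T,*p,.215)[:2] for p in cv2.convexHull(c0)[:,0]],np.float32)
print(cv2.minEnclosingCircle(w))
d=(im.max(2)<70).astype(np.uint8);d[:, :245]=0;d[:,280:]=0;d[:185]=0;d[225:]=0
k,l,st,c=cv2.connectedComponentsWithStats(d);i=1+np.argmax(st[1:,4]);print(st[i],c[i],at_z(K,T,*c[i],.235))
K,T2=cam("wrist");s=read_state();h=np.array([*cv2.minEnclosingCircle(w)[0],.232]);print(1000*np.array(s["tcp_rot"]).T@(h-s["position"]))
```

```text
[ 227  161   68   72 3338]
((0.5640638470649719, -0.1539585292339325), 0.03624224662780762)Traceback (most recent call last):
  File "<stdin>", line 9, in <module>
    return _wrapfunc(a, 'argmax', axis=axis, out=out, **kwds)
    return bound(*args, **kwds)
ValueError: attempt to get argmax of an empty sequence
```

```bash
python3 -m inch '[{"gripper":100,"dx":-2,"dy":5,"dz":0,"turn":0},{"gripper":100,"dx":-2,"dy":5,"dz":30,"turn":0},{"gripper":100,"dx":-2,"dy":5,"dz":60,"turn":0},{"gripper":100,"dx":-2,"dy":5,"dz":80,"turn":0},{"gripper":100,"dx":-2,"dy":5,"dz":90,"turn":0},{"gripper":100,"dx":-2,"dy":5,"dz":90,"turn":0},{"gripper":10,"dx":-2,"dy":5,"dz":90,"turn":0},{"gripper":10,"dx":-2,"dy":5,"dz":90,"turn":0},{"gripper":10,"dx":-2,"dy":5,"dz":90,"turn":0},{"gripper":10,"dx":-2,"dy":5,"dz":90,"turn":0},{"gripper":10,"dx":-2,"dy":5,"dz":90,"turn":0},{"gripper":10,"dx":-2,"dy":5,"dz":90,"turn":0}]'
```

```text
time_s: 3.9
position: [0.5643, -0.158, 0.2338]
tcp_rot: [[0.374, 0.928, 0.0], [0.928, -0.374, -0.0], [-0.0, 0.0, -1.0]]
force: [-0.8, 0.1, 0.5]
opening: 0.54
```

```bash
python3 -m inch '[{"gripper":5,"dx":0,"dy":0,"dz":0,"turn":0},{"gripper":5,"dx":0,"dy":0,"dz":0,"turn":0},{"gripper":5,"dx":0,"dy":0,"dz":0,"turn":0},{"gripper":5,"dx":0,"dy":0,"dz":0,"turn":0},{"gripper":5,"dx":0,"dy":0,"dz":0,"turn":0},{"gripper":5,"dx":0,"dy":0,"dz":0,"turn":0},{"gripper":5,"dx":0,"dy":0,"dz":0,"turn":0},{"gripper":5,"dx":0,"dy":0,"dz":0,"turn":0},{"gripper":5,"dx":0,"dy":0,"dz":0,"turn":0},{"gripper":5,"dx":0,"dy":0,"dz":0,"turn":0}]'
```

```text
time_s: 4.9
position: [0.5642, -0.1579, 0.2335]
tcp_rot: [[0.374, 0.928, 0.0], [0.928, -0.374, 0.0], [0.0, 0.0, -1.0]]
force: [0.6, -0.2, -0.9]
opening: 0.196
```

```bash
python3 -m inch '[{"gripper":5,"dx":0,"dy":0,"dz":-10,"turn":0},{"gripper":5,"dx":0,"dy":0,"dz":-25,"turn":0},{"gripper":5,"dx":0,"dy":0,"dz":-45,"turn":0},{"gripper":5,"dx":0,"dy":0,"dz":-65,"turn":0},{"gripper":5,"dx":0,"dy":0,"dz":-80,"turn":0},{"gripper":5,"dx":0,"dy":0,"dz":-80,"turn":0},{"gripper":5,"dx":0,"dy":0,"dz":-80,"turn":0}]'
python3 - <<'E'
from h import *
K,T=cam("wrist");s=read_state();print(s["position"])
for p in [(.564,-.158,.295-.0),(.564,-.156,.212)]: print(proj(K,T,p))
save("w2.png",capture("wrist"))
E
```

```text
time_s: 5.6
position: [0.5642, -0.1579, 0.3139]
tcp_rot: [[0.374, 0.928, 0.001], [0.928, -0.374, -0.0], [-0.0, 0.001, -1.0]]
force: [0.0, 0.2, -1.0]
opening: 0.199
[ 0.56417612 -0.15786603  0.31385944]
[255.53031554 239.45362278]
[255.21641597 198.55840066]
```

View pics/w2.png

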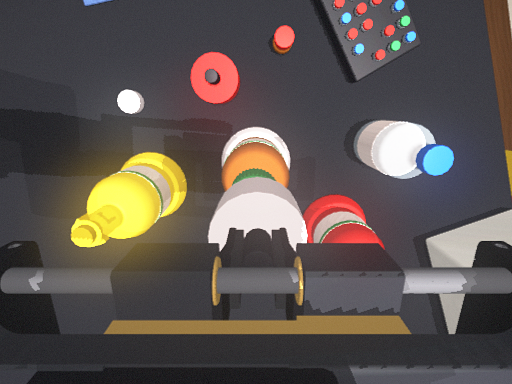

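The hood is lifted in the gripper and the green cap is showing below it at about (254,180). I'll carry the hood to the mat.

```bash
python3 -m inch '[{"gripper":5,"dx":15,"dy":-9,"dz":0,"turn":0},{"gripper":5,"dx":45,"dy":-27,"dz":0,"turn":0},{"gripper":5,"dx":80,"dy":-48,"dz":0,"turn":0},{"gripper":5,"dx":115,"dy":-69,"dz":0,"turn":0},{"gripper":5,"dx":150,"dy":-90,"dz":0,"turn":0},{"gripper":5,"dx":185,"dy":-111,"dz":0,"turn":0},{"gripper":5,"dx":220,"dy":-132,"dz":0,"turn":0},{"gripper":5,"dx":255,"dy":-153,"dz":0,"turn":0},{"gripper":5,"dx":285,"dy":-171,"dz":0,"turn":0},{"gripper":5,"dx":310,"dy":-186,"dz":0,"turn":0},{"gripper":5,"dx":310,"dy":-186,"dz":0,"turn":0}]'
python3 -m inch '[{"gripper":5,"dx":0,"dy":0,"dz":20,"turn":0},{"gripper":5,"dx":0,"dy":0,"dz":55,"turn":0},{"gripper":5,"dx":0,"dy":0,"dz":95,"turn":0},{"gripper":5,"dx":0,"dy":0,"dz":135,"turn":0},{"gripper":5,"dx":0,"dy":0,"dz":170,"turn":0},{"gripper":5,"dx":0,"dy":0,"dz":200,"turn":0},{"gripper":5,"dx":0,"dy":0,"dz":220,"turn":0},{"gripper":5,"dx":0,"dy":0,"dz":230,"turn":0},{"gripper":5,"dx":0,"dy":0,"dz":230,"turn":0},{"gripper":5,"dx":0,"dy":0,"dz":230,"turn":0}]'
```

```text
time_s: 6.75
position: [0.505, 0.2032, 0.3126]
tcp_rot: [[0.369, 0.929, -0.003], [0.929, -0.369, 0.002], [0.0, -0.003, -1.0]]
force: [-0.6, -1.2, -0.3]
opening: 0.196
time_s: 7.75
position: [0.5079, 0.1992, 0.0841]
tcp_rot: [[0.374, 0.928, 0.001], [0.928, -0.374, 0.0], [0.0, 0.001, -1.0]]
force: [0.2, -0.4, 0.3]
opening: 0.204
```

```bash
python3 -m inch '[{"gripper":5,"dx":0,"dy":0,"dz":6,"turn":0},{"gripper":5,"dx":0,"dy":0,"dz":11,"turn":0},{"gripper":5,"dx":0,"dy":0,"dz":14,"turn":0},{"gripper":5,"dx":0,"dy":0,"dz":16,"turn":0},{"gripper":5,"dx":0,"dy":0,"dz":16,"turn":0},{"gripper":5,"dx":0,"dy":0,"dz":16,"turn":0}]'
python3 -m inch '[{"gripper":5,"dx":0,"dy":0,"dz":1,"turn":0},{"gripper":5,"dx":0,"dy":0,"dz":2,"turn":0},{"gripper":5,"dx":0,"dy":0,"dz":2,"turn":0}]'
python3 -m inch '[{"gripper":5,"dx":0,"dy":0,"dz":1,"turn":0},{"gripper":5,"dx":0,"dy":0,"dz":1,"turn":0}]'
```

```text
time_s: 8.35
position: [0.5076, 0.1992, 0.0676]
tcp_rot: [[0.374, 0.928, 0.0], [0.928, -0.374, 0.0], [0.0, 0.0, -1.0]]
force: [-0.2, -0.2, -1.4]
opening: 0.196
time_s: 8.65
position: [0.5076, 0.1991, 0.0655]
tcp_rot: [[0.374, 0.928, 0.0], [0.928, -0.374, -0.0], [0.0, 0.0, -1.0]]
force: [0.1, 0.4, -0.4]
opening: 0.195
time_s: 8.85
position: [0.5076, 0.1992, 0.0654]
tcp_rot: [[0.374, 0.928, 0.0], [0.928, -0.374, -0.0], [0.0, 0.0, -1.0]]
force: [-0.4, -0.0, 5.2]
opening: 0.197
```

Contact at the expected height. I'll release and back off straight up.

```bash
python3 -m inch '[{"gripper":100,"dx":0,"dy":0,"dz":0,"turn":0},{"gripper":100,"dx":0,"dy":0,"dz":0,"turn":0},{"gripper":100,"dx":0,"dy":0,"dz":0,"turn":0},{"gripper":100,"dx":0,"dy":0,"dz":0,"turn":0},{"gripper":100,"dx":0,"dy":0,"dz":0,"turn":0},{"gripper":100,"dx":0,"dy":0,"dz":0,"turn":0},{"gripper":100,"dx":0,"dy":0,"dz":0,"turn":0},{"gripper":100,"dx":0,"dy":0,"dz":0,"turn":0},{"gripper":100,"dx":0,"dy":0,"dz":0,"turn":0},{"gripper":100,"dx":0,"dy":0,"dz":0,"turn":0},{"gripper":100,"dx":0,"dy":0,"dz":0,"turn":0},{"gripper":100,"dx":0,"dy":0,"dz":0,"turn":0}]'
python3 -m inch '[{"gripper":100,"dx":0,"dy":0,"dz":-15,"turn":0},{"gripper":100,"dx":0,"dy":0,"dz":-50,"turn":0},{"gripper":100,"dx":0,"dy":0,"dz":-95,"turn":0},{"gripper":100,"dx":0,"dy":0,"dz":-140,"turn":0},{"gripper":100,"dx":0,"dy":0,"dz":-185,"turn":0},{"gripper":100,"dx":0,"dy":0,"dz":-230,"turn":0},{"gripper":100,"dx":0,"dy":0,"dz":-250,"turn":0},{"gripper":100,"dx":0,"dy":0,"dz":-250,"turn":0}]'
python3 -m inch '[{"gripper":100,"dx":-15,"dy":9,"dz":0,"turn":0},{"gripper":100,"dx":-50,"dy":30,"dz":0,"turn":0},{"gripper":100,"dx":-85,"dy":51,"dz":0,"turn":0},{"gripper":100,"dx":-120,"dy":72,"dz":0,"turn":0},{"gripper":100,"dx":-155,"dy":93,"dz":0,"turn":0},{"gripper":100,"dx":-190,"dy":114,"dz":0,"turn":0},{"gripper":100,"dx":-225,"dy":135,"dz":0,"turn":0},{"gripper":100,"dx":-260,"dy":156,"dz":0,"turn":0},{"gripper":100,"dx":-290,"dy":174,"dz":0,"turn":0},{"gripper":100,"dx":-310,"dy":186,"dz":0,"turn":0},{"gripper":100,"dx":-310,"dy":186,"dz":0,"turn":0},{"gripper":100,"dx":-310,"dy":186,"dz":0,"turn":0}]'
python3 - <<'E'
from h import *
K,T=cam("wrist");s=read_state();print(s["position"],s["joint_positions"])
im=capture("wrist");t=capture("top")
print(proj(K,T,[.564,-.158,.212]))
out=np.zeros((384,800,3),np.uint8);out[:,:512]=im;out[:288,512:]=cv2.resize(t[190:270,150:230],(288,288),interpolation=2)
save("w3.png",out);save("w3raw.png",im)
E
```

```text
time_s: 10.05
position: [0.5075, 0.1991, 0.0646]
tcp_rot: [[0.374, 0.928, 0.0], [0.928, -0.374, 0.0], [0.0, 0.0, -1.0]]
force: [0.6, 1.0, 0.0]
opening: 0.998
time_s: 10.85
position: [0.5094, 0.1996, 0.3185]
tcp_rot: [[0.374, 0.928, 0.009], [0.928, -0.374, 0.002], [0.005, 0.007, -1.0]]
force: [0.6, -0.1, -0.1]
opening: 1.002
time_s: 12.05
position: [0.5632, -0.1575, 0.3127]
tcp_rot: [[0.375, 0.927, -0.003], [0.927, -0.375, 0.002], [0.001, -0.004, -1.0]]
force: [0.1, 0.3, 0.1]
opening: 0.997
[ 0.5631882  -0.15753185  0.31267647] [-2.65875020e+01  2.25624817e+01  8.21862161e+01  3.81134830e-02
  7.54884995e+01 -4.58700245e+00]
[257.64663705 200.8805416 ]
```

View pics/w3.png

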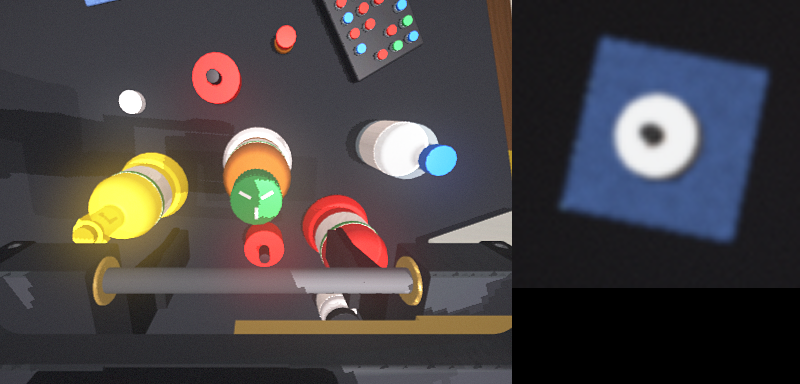

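The hood stands centred on the mat. The green cap is exposed at about (257,198). I'll refine its position with a green mask.

Run:
```python
from h import *
im=cv2.imread("pics/w3raw.png").astype(int);K,T=cam("wrist")
m=((im[...,1]>im[...,2]+30)&(im[...,1]>im[...,0]+20)|(im.min(2)>170)).astype(np.uint8);m[:165]=0;m[228:]=0;m[:,:225]=0;m[:,290:]=0
k,l,st,c=cv2.connectedComponentsWithStats(m);i=1+np.argmax(st[1:,4]);print(st[i],c[i])
cn,_=cv2.findContours((l==i).astype(np.uint8),0,1);P=max(cn,key=len)[:,0].astype(float)
# fit projected circle radius 25mm at z=.212 to lower half of the outline
from scipy.optimize import least_squares
Q=P[P[:,1]>P[:,1].max()-28]; w=np.array([at_z(K,T,*p,.212)[:2] for p in Q])
r=least_squares(lambda a:np.hypot(*(w-a).T)-.025,[.563,-.157],loss="soft_l1",f_scale=.001);print(r.x,np.abs(r.fun).mean())
s=read_state();print(s["position"],1000*np.array(s["tcp_rot"]).T@(np.array([*r.x,.187])-s["position"]))
```

```text
[ 230  169   53   55 2236] [255.87790698 196.65742397]
[ 0.56369242 -0.15441555] 0.0004772688175686379
[ 0.56345348 -0.15651042  0.31353579] [  1.94583747  -0.23205204 126.53818618]
```

```bash
python3 -m inch '[{"gripper":100,"dx":1,"dy":0,"dz":20,"turn":0},{"gripper":100,"dx":1,"dy":0,"dz":50,"turn":0},{"gripper":100,"dx":1,"dy":0,"dz":80,"turn":0},{"gripper":100,"dx":1,"dy":0,"dz":105,"turn":0},{"gripper":100,"dx":1,"dy":0,"dz":120,"turn":0},{"gripper":100,"dx":1,"dy":0,"dz":125,"turn":0},{"gripper":100,"dx":1,"dy":0,"dz":125,"turn":0},{"gripper":100,"dx":1,"dy":0,"dz":125,"turn":0},{"gripper":100,"dx":1,"dy":0,"dz":125,"turn":0}]'
python3 -m inch '[{"gripper":30,"dx":0,"dy":0,"dz":0,"turn":0},{"gripper":30,"dx":0,"dy":0,"dz":0,"turn":0},{"gripper":30,"dx":0,"dy":0,"dz":0,"turn":0},{"gripper":30,"dx":0,"dy":0,"dz":0,"turn":0},{"gripper":30,"dx":0,"dy":0,"dz":0,"turn":0},{"gripper":30,"dx":0,"dy":0,"dz":0,"turn":0},{"gripper":30,"dx":0,"dy":0,"dz":0,"turn":0},{"gripper":30,"dx":0,"dy":0,"dz":0,"turn":0},{"gripper":30,"dx":0,"dy":0,"dz":0,"turn":0},{"gripper":30,"dx":0,"dy":0,"dz":0,"turn":0}]'
```

```text
time_s: 13.05
position: [0.5653, -0.157, 0.1908]
tcp_rot: [[0.373, 0.928, 0.002], [0.928, -0.373, -0.001], [-0.0, 0.003, -1.0]]
force: [-0.1, -0.5, 0.4]
opening: 1.004
time_s: 14.05
position: [0.563, -0.1563, 0.1892]
tcp_rot: [[0.374, 0.928, -0.004], [0.928, -0.374, 0.002], [-0.0, -0.004, -1.0]]
force: [-4.7, 1.2, 2.2]
opening: 0.568
```

```bash
python3 -m inch '[{"gripper":5,"dx":0,"dy":-1,"dz":0,"turn":0},{"gripper":5,"dx":0,"dy":-2,"dz":0,"turn":0},{"gripper":5,"dx":0,"dy":-2,"dz":0,"turn":0}]'
```

```text
time_s: 14.35
position: [0.5629, -0.1563, 0.1893]
tcp_rot: [[0.374, 0.927, 0.0], [0.927, -0.374, 0.0], [0.0, 0.0, -1.0]]
force: [-2.6, 0.4, -1.1]
opening: 0.572
```

Now I'll push down in small steps and watch the force.

```bash
python3 -m inch '[{"gripper":5,"dx":0,"dy":-1,"dz":1,"turn":0},{"gripper":5,"dx":0,"dy":-1,"dz":2,"turn":0},{"gripper":5,"dx":0,"dy":-1,"dz":3,"turn":0},{"gripper":5,"dx":0,"dy":-1,"dz":3,"turn":0}]'
python3 -m inch '[{"gripper":5,"dx":0,"dy":0,"dz":1,"turn":0},{"gripper":5,"dx":0,"dy":0,"dz":2.3,"turn":0},{"gripper":5,"dx":0,"dy":0,"dz":2.3,"turn":0},{"gripper":5,"dx":0,"dy":0,"dz":2.3,"turn":0}]'
```

```text
time_s: 14.75
position: [0.563, -0.1562, 0.1879]
tcp_rot: [[0.374, 0.928, 0.003], [0.928, -0.374, -0.001], [0.0, 0.003, -1.0]]
force: [-0.4, 1.4, 5.9]
opening: 0.571
time_s: 15.15
position: [0.563, -0.1562, 0.186]
tcp_rot: [[0.374, 0.928, 0.003], [0.928, -0.374, -0.001], [0.0, 0.004, -1.0]]
force: [-1.9, 0.5, 6.9]
opening: 0.569
```

```bash
python3 -m inch '[{"gripper":5,"dx":0,"dy":0,"dz":1,"turn":0},{"gripper":5,"dx":0,"dy":0,"dz":2,"turn":0},{"gripper":5,"dx":0,"dy":0,"dz":2,"turn":0},{"gripper":5,"dx":0,"dy":0,"dz":2,"turn":0}]'
```

```text
time_s: 15.55
position: [0.563, -0.1562, 0.1843]
tcp_rot: [[0.374, 0.928, 0.004], [0.928, -0.374, -0.001], [-0.0, 0.004, -1.0]]
force: [-1.8, 1.8, 9.9]
opening: 0.575
```

```bash
python3 -m inch '[{"gripper":5,"dx":0,"dy":0,"dz":0,"turn":-0.1},{"gripper":5,"dx":0,"dy":0,"dz":0,"turn":-0.21},{"gripper":5,"dx":0,"dy":0,"dz":0,"turn":-0.32},{"gripper":5,"dx":0,"dy":0,"dz":0,"turn":-0.43},{"gripper":5,"dx":0,"dy":0,"dz":0,"turn":-0.54},{"gripper":5,"dx":0,"dy":0,"dz":0,"turn":-0.65},{"gripper":5,"dx":0,"dy":0,"dz":0,"turn":-0.76},{"gripper":5,"dx":0,"dy":0,"dz":0,"turn":-0.87},{"gripper":5,"dx":0,"dy":0,"dz":0,"turn":-0.97},{"gripper":5,"dx":0,"dy":0,"dz":0,"turn":-1.05},{"gripper":5,"dx":0,"dy":0,"dz":0,"turn":-1.05},{"gripper":5,"dx":0,"dy":0,"dz":0,"turn":-1.05}]'; python3 -c "
from h import *
s=read_state();print(s['moment'],s['force']);save('w4.png',capture('wrist'))"
```

```text
time_s: 16.75
position: [0.5612, -0.1554, 0.1837]
tcp_rot: [[-0.619, 0.785, -0.001], [0.785, 0.619, 0.0], [0.001, -0.001, -1.0]]
force: [-5.2, 3.2, 8.8]
opening: 0.569
[0.33668937 1.02119822 0.01311404] [-5.16389429  3.19817033  8.81780978]
```

View pics/w4.png

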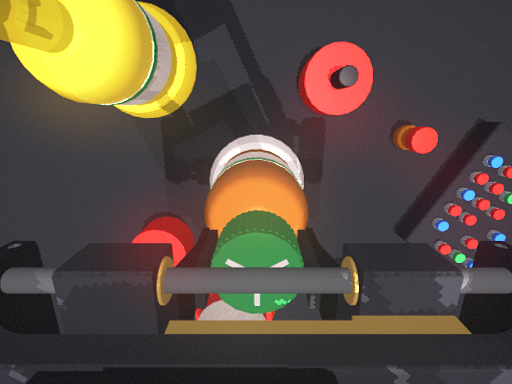

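The three white marks on the cap look the same in the gripper's view as before, so the cap turned the full 60° with the fingers. Lifting slowly.

```bash
python3 -m inch '[{"gripper":5,"dx":0,"dy":0,"dz":-2,"turn":0},{"gripper":5,"dx":0,"dy":0,"dz":-5,"turn":0},{"gripper":5,"dx":0,"dy":0,"dz":-8,"turn":0},{"gripper":5,"dx":0,"dy":0,"dz":-12,"turn":0},{"gripper":5,"dx":0,"dy":0,"dz":-12,"turn":0},{"gripper":5,"dx":0,"dy":0,"dz":-12,"turn":0}]'
```

```text
time_s: 17.4
position: [0.5613, -0.1562, 0.1943]
tcp_rot: [[-0.619, 0.786, -0.001], [0.786, 0.619, -0.0], [0.001, -0.001, -1.0]]
force: [-5.4, -0.4, 3.0]
opening: 0.567
```

```bash
python3 -m inch '[{"gripper":5,"dx":0,"dy":0,"dz":-6,"turn":0},{"gripper":5,"dx":0,"dy":0,"dz":-14,"turn":0},{"gripper":5,"dx":0,"dy":0,"dz":-24,"turn":0},{"gripper":5,"dx":0,"dy":0,"dz":-34,"turn":0},{"gripper":5,"dx":0,"dy":0,"dz":-44,"turn":0},{"gripper":5,"dx":0,"dy":0,"dz":-52,"turn":0},{"gripper":5,"dx":0,"dy":0,"dz":-57,"turn":0},{"gripper":5,"dx":0,"dy":0,"dz":-57,"turn":0},{"gripper":5,"dx":0,"dy":0,"dz":-57,"turn":0},{"gripper":5,"dx":0,"dy":0,"dz":-57,"turn":0}]'; python3 -c "
from h import *
s=read_state();print(s['position'],s['force'],s['opening']);w=capture('wrist');t=capture('scene')
out=np.zeros((384,800,3),np.uint8);out[:,:400]=w[:,60:460];out[:,400:]=cv2.resize(t[100:254,180:340],(400,384))
save('w5.png',out)"
```

```text
time_s: 18.4
position: [0.5615, -0.1557, 0.2507]
tcp_rot: [[-0.619, 0.786, -0.001], [0.786, 0.619, 0.0], [0.001, -0.0, -1.0]]
force: [0.1, -0.1, 0.0]
opening: 0.573
[ 0.56148296 -0.15569372  0.25073704] [ 0.0824006  -0.05108222  0.02424692] 0.5734200112006689
```

View pics/w5.png

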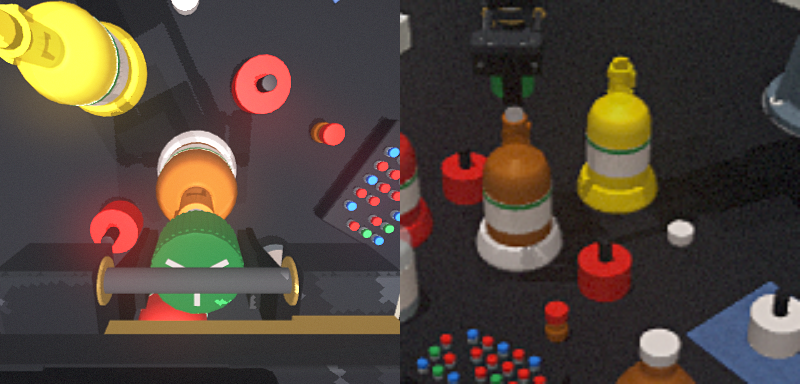

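The cap is held upright about 61 mm above its locked place, clear of the white spring plug. The hood stands on the mat.

```bash
python3 -c "
from rig import *
print(hand_in())"
```

```text
the job is handed in; nothing more can be done
None
```

The job is handed in: the hood is on the blue mat and the bottle is open, with the cap held above its mouth. No verdict came back.

- **Hood:** I lifted it by its knob, set it down near the mat's centre at the expected contact height, and released it. The pictures taken afterwards show it upright and well inside the mat.
- **Cap:** I gripped it, pushed it down about 5 mm (9.9 N measured), and turned it 60° anticlockwise while holding it down. It then came free without a downward pull.
- **At the end:** The cap is held upright about 61 mm above its locked place. The force readings are near zero and the gripper opening matches the cap's 50 mm diameter. The time was 18.4 s of 61 s.
- **Bystanders:** Nothing appeared moved in the last pictures, but I did not measure their positions again.

**What differed:**
- The grip force is fixed at 30 N, below the suggested 45 N, but the marks on the cap showed no slip.
- A sideways force of about 5–6 N showed up when I gripped, turned and began lifting the cap. It was gone once the cap was clear.
- One mat measurement from the scene camera was wrong because it picked up something else, so I used the top camera's.

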